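# Set a stud square in a gauge-stand base

## Robot

A 6-joint arm with a two-finger parallel gripper is mounted at the origin on a cart in front of the work surface, level with it; the furniture and walls round the work are solid. World frame = base frame: x ahead of the robot, y to its left, z up, the work surface at z = 0. Lengths are in m, angles in rad, forces in N, time in s.
With the tool pointing down it reaches from about 0.425 to 0.95 m from the base axis. Payload 3.5 kg.
Tool frame: the origin (TCP) lies on the centre line of the jaws, within the pads' length; the fingertips stand 8 mm ahead of it and the grasp point (between the pads) lies 11 mm behind it; z points along the fingers, y is the line along which they close (so a half turn about z gives the same grasp; the last joint's range is limited). The gripper opens to 85 mm and grips with 20 to 120 N. Pads are 22 mm wide; open, the fingers measure 114 mm over their backs; the gripper's body (76 mm by 85 mm) begins 54 mm behind the grasp point. The pads swing forward as they close: fully open they stand 13 mm farther back than shut.
Start: joints at [-1.289, 0.286, 1.577, -0, 1.279, -0.15], TCP at [0.283, -0.613, 0.239] pointing down, gripper open.
Joint ranges: [-2.77, 2.77], [-0.9, 2.22], [0.21, 2.48], [-1.53, 4.67], [0.24, 2.81], [-2.84, 2.84]. Speed limits (rad/s): [2.79, 2.79, 3.14, 3.14, 3.14, 3.14].

## Interface

Orientations are given as a unit quaternion [x, y, z, w].
In Python, from plant import ctrl gives the robot as it stands. The module is installed in compiled form; this text tells all that it offers.
- The arm moves only by the tool send_rows, never from a script. Its argument "steps" is a list of rows, each a list of 5 numbers: the shift along the tool's x, y, z in m, then the turn about the tool's z in degrees, then the opening, from -1 (shut) to 1 (fully open). A call has 1 to 12 rows; each row is the pose to reach, as a shift and turn from the pose commanded when the call began, along the tool's axes at that moment; what a row does not reach only later rows make up. A row lasts 1/10 s, in which the tool goes at most 50 mm and 8.59 degrees, less where a joint would pass 70% of its speed; a pose out of reach is approached as far as the arm can. A call with a gripper value outside its range is refused whole. The fingers move at their own pace and stop on an object; "squeeze" is the grip in N (left out, the last holds). Time passes only in rows, so rows that repeat a pose let the fingers close. It gives the time, the measured TCP pose, the force, the opening and the grip force at its end, in the units of the state.
- ctrl.get_state(): the state, without advancing time (a new reading comes with each control period).
- ctrl.read_camera(name): name is "scene" or "top"; returns the picture (400x640x3 uint8, red, green, blue); there is no depth.
- ctrl.calibration(name): a dict with "intrinsics" (3x3 intrinsics, pixels), "extrinsics" (4x4, takes a point from world to camera coordinates). Camera axes: x right, y up, looking along -z (the intrinsics and any distortion apply to the point x, -y, -z); pixel columns grow to the right and rows downward; lengths in m; the calibration is good to about 2 mm. A picture is of the moment at which its call begins. calibration takes no time and is no camera call.
- ctrl.sign_off(): hands the job in; it is judged then, once.
The state is a dict: "time": time; "qpos": joint angles; "dq": joint speeds; "joint_efforts": joint torques, N m; "eef_pos": TCP position; "tcp_rot": TCP orientation; "contact_force": force on the tool from outside, world axes, zero at the start; "wrist_torque": the same for the moment, N m; "opening": opening from 0.0 (shut) to 1.0 (fully open); "finger_force": force on a finger pad.
Only numpy, scipy, OpenCV 4.12 (cv2) and the standard library are available. Lean on these libraries where they do the work, as an engineer would, in place of code of your own. Each camera call takes 0.05 s, during which the arm holds its last target. There are 200 camera calls.

## Task

Drop the loose steel stud end-down into the bore of the gauge-stand base plate until its shoulder rests on the plate, and let go of it. Then take the engineer's square, stand its stock flat on the plate and press it into the corner between plate and stud until the narrow upright edge of the blade lies flush along the stud, the stud near the middle of that edge and standing square to the plate. Finish while still gripping the square and holding it pressed against both faces, so that a colleague can tighten the clamp bolt; leave the wrench, the small gauge and the tin where they are.

Things in the scene. Friction and masses are not known exactly. Their poses are not given: they have to be found in the camera images.
- plate: Base of a gauge stand, fixed to the bench: a ground steel block 180 (x) x 90 (y) mm on a grey foot 214 x 100 mm that is 10 mm high; flat level top 40 mm above the bench. Origin on the bench under the block's centre; x along its length towards the end with the bore, z up.
- bore (a point): Centre of the mouth of the round bore in the plate's top, 58 mm from the block's centre towards +x of the plate, on its centre line. Bore 21.2 mm wide, chamfered mouth, 30 mm deep with a flat bottom. A side push slides the stud up to 1.2 mm before it bears on the wall; the stock pressed on the plate drags with up to its pressing force. Axes as the plate's.
- stud_mid (a point): Middle of the thick upper part of the loose shouldered steel stud (about 0.45 kg), which stands upright on the bench on its spigot. Thick part: plain round, 32 mm in diameter, 60 mm high, ending below in a flat shoulder; under it the spigot, 20 mm in diameter, 27 mm long, chamfered foot. z along its axis, up. Fully home, the shoulder lies on the plate and this point is 30 mm above the plate.
- stud_top (a point): Centre of the stud's upper end, 30 mm above stud_mid.
- stud_foot (a point): Centre of the spigot's lower end, 57 mm below stud_mid.
- square_mid (a point): Middle of the stock of the loose L-shaped engineer's square (about 0.6 kg), 13 mm above its flat underside. The square stands on its stock: 108 mm long (x, from -55 to +53 mm of this point), 24 mm wide (y), 26 mm high. The upright blade, 28 mm (x) x 12 mm (y), rises at the +x end to 75 mm above the underside. x from the stock's tail to the blade, z up.
- blade_edge (a point): Middle of the blade's free narrow upright edge, the flat 12 mm wide face that goes against the stud: it looks to +x, lies 57 mm ahead (+x) of square_mid (4 mm beyond the stock's end) and runs from 1 to 75 mm above the underside; this point is 25.5 mm above square_mid. Axes as square_mid.
- stud: The stud; origin at the lower end of its spigot.
- square: The square; origin on its underside, 13 mm below square_mid, same axes.
- wrench: Bystander: combination wrench 184 mm long lying between the plate and the robot. Origin at the centre of its underside.
- gauge: Bystander: small white round pressure gauge, 68 x 56 x 17 mm, lying face up. Origin at the centre of its underside.
- tin: Bystander: round metal tin 70 mm wide, 26 mm high. Origin at the centre of its underside.
Mind the look-alikes: they are no part of the job. Of the things that look like the stud, the smallest one is meant.

How it is judged:
On the way, in this order (a step that is already met when the one before it is completed fails the run):
1. the stud is fully home in the bore, its shoulder on the plate, let go (distance between stud_foot and bore below 0.03 m and z of stud_foot in the frame of bore below -0.0255 m and angle between stud_mid's own z axis and vertical below 0.08 rad and contact force between the fingers and stud below 0.1 N), for 0.2 s.
2. the square stands with its stock flat on the plate (z of square_mid in the frame of plate between 0.05 and 0.056 m and horizontal distance between square_mid and plate below 0.09 m and angle between square_mid's own z axis and vertical below 0.05 rad and contact force between square and plate above 1 N), for 0.2 s.
At the end, for the whole second after the job is handed in: Stud fully home in the bore, free of the fingers, within 0.035 rad of upright; stock flat on the plate (1.8 mm, 0.03 rad); blade edge along the stud within 1.5 mm, stud within 6 mm of its middle; square pressing stud and plate over 1.5 N each, gripped over 2 N, at rest (distance between stud_foot and bore below 0.03 m and z of stud_foot in the frame of bore below -0.0255 m and angle between stud_mid's own z axis and vertical below 0.035 rad and contact force between the fingers and stud below 0.1 N and z of square_mid in the frame of plate between 0.0512 and 0.0548 m and angle between square_mid's own z axis and vertical below 0.03 rad and y of stud_top in the frame of blade_edge between -0.006 and 0.006 m and x of stud_top in the frame of blade_edge between 0.0145 and 0.0175 m and x of stud_mid in the frame of blade_edge between 0.0145 and 0.0175 m and contact force between square and stud above 1.5 N and contact force between square and plate above 1.5 N and contact force between the fingers and square above 2 N and linear speed of square below 0.01 m/s); the arm keeps its last pose, push and grip.
It fails at once if the wrench is moved more than 15 mm (distance of wrench from where it was at the start of the episode above 0.015 m).
It fails at once if the small gauge is moved more than 15 mm (distance of gauge from where it was at the start of the episode above 0.015 m).
It fails at once if the tin is moved more than 15 mm (distance of tin from where it was at the start of the episode above 0.015 m).
It also fails if it takes over 70 s, if anything falls off the work surface, if the arm or the gripper's body presses on something with over 40 N, if the wrist force passes 120 N, or if a joint passes its speed limit or range.

## Working session

There is one attempt and no reset: what is moved stays moved. The work goes in short steps, Python scripts to look and compute and a tool call to move; the robot and the scene stay as the last step left them, time stands still between calls to the robot, and variables do not carry over. Pictures are saved under pics/ and viewed, at most 11 in all, crops included, and the job is handed in when it is done.

Besides the shell and the picture viewer there is one more tool, called as name(argument=value, ...), one argument or row to a line, values as JSON. send_rows: Moves the arm, as the interface text tells. Its arguments: {"type":"object","properties":{"steps":{"type":"array","items":{"type":"array","items":{"type":"number"}}},"squeeze":{"type":"number"}},"required":["steps"]}

```bash
mkdir -p pics; cat > h.py <<'E'
import numpy as np, cv2
from plant import ctrl
def cam(n):
    c=ctrl.calibration(n); return np.array(c["intrinsics"]),np.array(c["extrinsics"]),c
def ray(n,u,v):
    K,E,_=cam(n); d=np.linalg.inv(K)@np.array([u,v,1.]); d=np.array([d[0],-d[1],-d[2]])
    R,t=E[:3,:3],E[:3,3]; return -R.T@t, R.T@d
def onz(n,u,v,z):
    o,d=ray(n,u,v); return o+d*(z-o[2])/d[2]
def proj(n,p):
    K,E,_=cam(n); q=E[:3,:3]@np.array(p)+E[:3,3]; q=K@np.array([q[0],-q[1],-q[2]]); return q[:2]/q[2]
def snap(n,f):
    im=np.ascontiguousarray(ctrl.read_camera(n)[:,:,::-1]); cv2.imwrite(f"pics/{f}.png",im); return im
E
python3 - <<'E'
from h import *
a=snap("scene","s0");b=snap("top","t0")
for n in("scene","top"):
    print(n,cam(n)[2]); print(ray(n,320,200))
s=ctrl.get_state();print(s)
E
```

```text
scene {'intrinsics': array([[512.47614395,   0.        , 312.08999975],
       [  0.        , 512.47614395, 204.65332958],
       [  0.        ,   0.        ,   1.        ]]), 'extrinsics': array([[-0.82118292, -0.57028952,  0.02069968,  0.50685163],
       [ 0.40469093, -0.55638987,  0.72571038, -0.16929968],
       [-0.40234793,  0.60431794,  0.68768886, -1.25704827],
       [ 0.        ,  0.        ,  0.        ,  1.        ]])}
(array([-0.02103882,  0.95451236,  0.97682896]), array([ 0.39334771, -0.61817235, -0.68077985]))
top {'intrinsics': array([[415.5667871 ,   0.        , 320.15906606],
       [  0.        , 415.5667871 , 197.04657715],
       [  0.        ,   0.        ,   1.        ]]), 'extrinsics': array([[ 0.01162656, -0.99979151,  0.01678567,  0.17794597],
       [ 0.99754684,  0.01275605,  0.06883011, -0.52278913],
       [-0.06902988,  0.01594424,  0.99748717, -1.21306709],
       [ 0.        ,  0.        ,  0.        ,  1.        ]])}
(array([0.43569987, 0.20391902, 1.24301555]), array([ 0.06193589, -0.0156522 , -0.99798277]))
{'time': 0.1, 'qpos': array([-1.28901448e+00,  2.87127274e-01,  1.57802805e+00,  6.06798739e-07,
        1.27858240e+00, -1.50015263e-01]), 'dq': array([-0.00049676, -0.00125514, -0.00345478,  0.00143523,  0.00109699,
        0.00031296]), 'joint_efforts': array([ 2.78696152e-04, -4.07296586e+01, -2.93700135e+01, -1.00579564e-04,
        3.43317974e-03,  3.34314443e-07]), 'eef_pos': array([ 0.28234699, -0.61248225,  0.23805338]), 'tcp_rot': array([ 9.76783752e-01,  2.14225000e-01, -7.03214477e-05, -1.07023077e-03]), 'contact_force': array([ 0.16947445, -0.45139335,  0.94202234]), 'wrist_torque': array([-0.05148232, -0.0767078 ,  0.04224242]), 'finger_force': 0.0, 'opening': 0.9996159882783309}
```

View pics/s0.png

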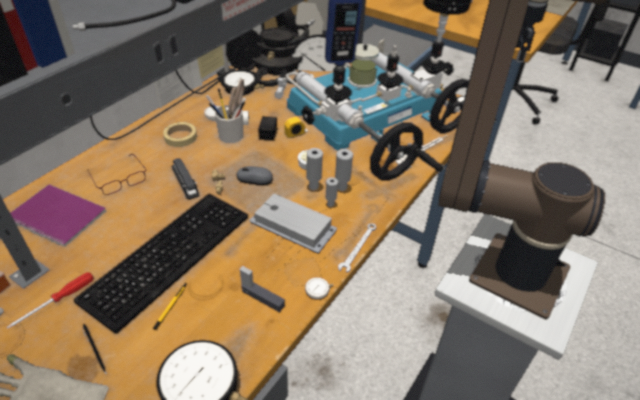

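View pics/t0.png

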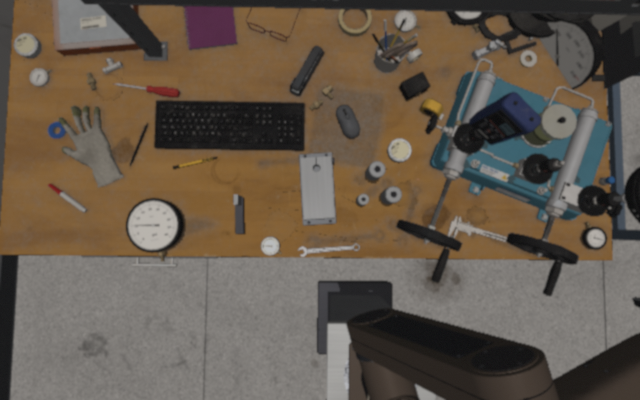

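Stud look-alikes in scene: (315,170), (344,163) and (331,192). The one at (331,192) is the smallest, and it appears at (363,200) in the top view. The plate is at (293,222) scene / (317,187) top, with the bore at its far end. The square is at (262,288) scene / (239,214) top. I'll confirm with an enlarged crop.

```bash
python3 - <<'E'
import cv2,numpy as np
b=cv2.imread("pics/t0.png");a=cv2.imread("pics/s0.png")
A=cv2.resize(b[145:265,225:415],None,fx=4,fy=4,interpolation=cv2.INTER_CUBIC)
cv2.imwrite("pics/c1.png",A)
B=cv2.resize(a[140:315,230:380],None,fx=3.4,fy=3.4,interpolation=cv2.INTER_CUBIC)
cv2.imwrite("pics/c2.png",B)
E
```

```text
(no output)
```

View pics/c1.png

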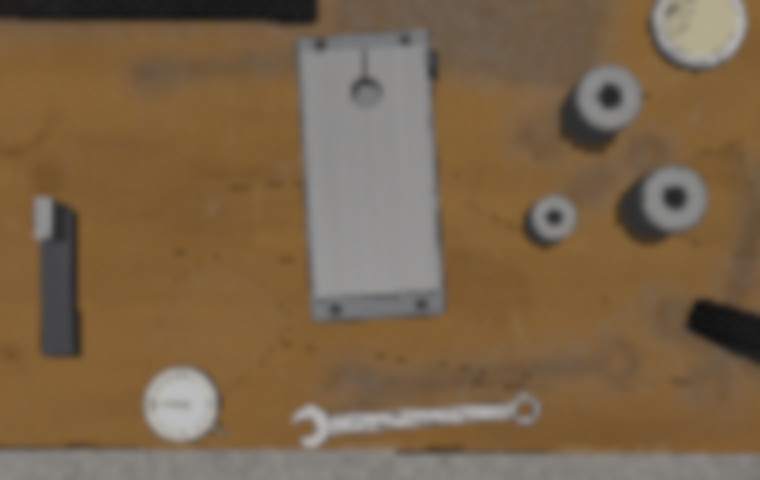

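View pics/c2.png

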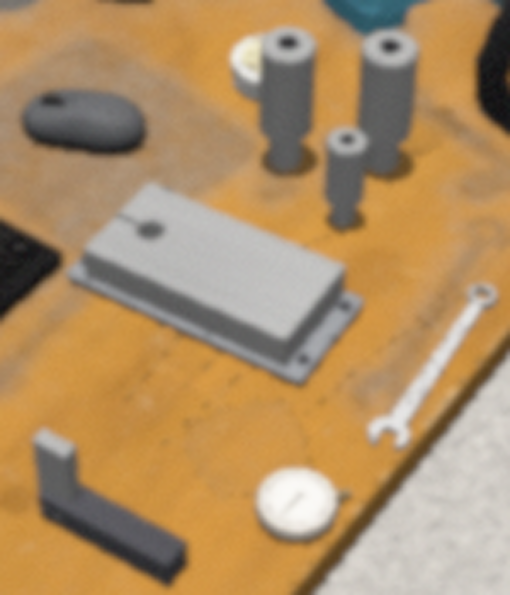

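Crops show the smallest stud with its top at about (363.3,198.5) in the top view and (332,181) in scene. The bore is at (316,167.5) top / (274,207.5) scene, and the blade top is at (235.5,199) top. Next I'll measure them with masks.

```bash
cat >> h.py <<'E'
def blob(im,box,lo,hi=256,smax=256):
    """grey/unsaturated blob in box (u0,v0,u1,v1): contour of 4x enlarged, largest; returns contour in pixel coords"""
    u0,v0,u1,v1=box; c=cv2.resize(im[v0:v1,u0:u1],None,fx=4,fy=4,interpolation=cv2.INTER_CUBIC)
    h=cv2.cvtColor(c,cv2.COLOR_BGR2HSV); m=((h[...,2]>=lo)&(h[...,2]<hi)&(h[...,1]<smax)).astype(np.uint8)
    cs=cv2.findContours(m,cv2.RETR_EXTERNAL,cv2.CHAIN_APPROX_NONE)[0]
    k=max(cs,key=cv2.contourArea).reshape(-1,2).astype(float)
    return ((k+.5)/4-.5+[u0,v0]).astype(np.float32)
def tri(p,q):
    (o1,d1),(o2,d2)=ray("top",*p),ray("scene",*q)
    s=np.linalg.lstsq(np.c_[d1,-d2],o2-o1,rcond=None)[0]; a,b=o1+d1*s[0],o2+d2*s[1]
    return (a+b)/2,np.linalg.norm(a-b)
E
python3 - <<'E'
from h import *
np.set_printoptions(precision=4,suppress=True)
t=cv2.imread("pics/t0.png");s=cv2.imread("pics/s0.png")
for n,im,u,v in(("t",t,363,195),("t",t,317,190),("t",t,316,168),("t",t,235,199),("t",t,240,220),("s",s,329,181),("s",s,331,190),("s",s,300,215),("s",s,274,208),("s",s,300,232),("s",s,245,270)):
    print(n,u,v,cv2.cvtColor(im[v:v+1,u:u+1],cv2.COLOR_BGR2HSV)[0,0])
def rep(name,k,cam_,z):
    (c,wh,a)=cv2.minAreaRect(k); print(name,np.array(c),np.array(wh),a,"->",onz(cam_,*c,z))
rep("stud t",blob(t,(352,188,376,210),105,smax=70),"top",.087)
rep("block t",blob(t,(295,145,340,228),120,smax=70),"top",.04)
k=blob(t,(295,145,340,228),120,smax=70)
box=cv2.boxPoints(cv2.minAreaRect(k)); w=np.array([onz("top",*p,.04) for p in box]); print(w, np.linalg.norm(np.diff(w,axis=0),axis=1))
rep("bore t",blob(t,(309,162,324,174),0,110),"top",.04)
rep("blade t",blob(t,(228,190,243,208),105,smax=70),"top",.075)
rep("stock t",blob(t,(232,204,248,238),0,95,256),"top",.026)
rep("bore s",blob(s,(268,202,281,213),0,110),"scene",.04)
print("tri stud",tri((363.3,198.5),(331.8,180.7)),"bore",tri((316.2,167.6),(273.9,207.5)))
for p,z in(((363.3,198.5),.087),((316.2,167.6),.04),((235.5,199.2),.075)): print(onz("top",*p,z))
for p,z in(((331.8,180.7),.087),((273.9,207.5),.04),((245.7,270),.075)): print("s",onz("scene",*p,z))
E
```

```text
t 363 195 [ 10   6 134]
t 317 190 [ 15   4 142]
t 316 168 [120   6 121]
t 235 199 [ 15   4 141]
t 240 220 [120  11  72]
s 329 181 [ 45   3 165]
s 331 190 [165   5  95]
s 300 215 [ 15   3 191]
s 274 208 [75  5 97]
s 300 232 [ 30   1 187]
s 245 270 [ 20   4 188]
stud t [363.25 198.75] [11.25 10.75] 90.0 -> [0.5125 0.065  0.087 ]
block t [316.8619 186.4149] [64.4212 33.6219] 86.42366790771484 -> [0.5498 0.1946 0.04  ]
[[0.6403 0.2506 0.04  ]
 [0.6479 0.1526 0.04  ]
 [0.4602 0.1392 0.04  ]
 [0.4529 0.2361 0.04  ]] [0.0983 0.1882 0.0972]
bore t [315.4901 165.5243] [5.5428 7.2151] 75.37911987304688 -> [0.6109 0.1994 0.04  ]
blade t [235.25 199.5 ] [11.75  4.75] 90.0 -> [0.5066 0.4235 0.075 ]
stock t [239.875 218.625] [30. 10.] 90.0 -> [0.4539 0.4179 0.026 ]
bore s [273.75 207.25] [2.75 5.25] 90.0 -> [0.6032 0.199  0.04  ]
tri stud (array([0.5123, 0.064 , 0.0848]), np.float64(0.002328812943937022)) bore (array([0.605 , 0.197 , 0.0366]), np.float64(0.0008896370009188006))
[0.5132 0.0649 0.087 ]
[0.6049 0.1972 0.04  ]
[0.5074 0.4228 0.075 ]
s [0.51   0.0657 0.087 ]
s [0.6023 0.1995 0.04  ]
s [0.5055 0.4252 0.075 ]
```

```bash
cat >> h.py <<'E'
from scipy.spatial.transform import Rotation as Ro
def plan(p,ax=None):
    """tool-frame shift (m) and turn (deg) from the measured pose to TCP p, tool x at world angle ax"""
    s=ctrl.get_state(); R=Ro.from_quat(s["tcp_rot"]).as_matrix()
    a=np.degrees(np.arctan2(R[1,0],R[0,0])); d=R.T@(np.array(p)-s["eef_pos"])
    print("t",s["time"],"ax",round(a,2),"tcp",s["eef_pos"].round(4),"F",s["contact_force"].round(2),"open",round(s["opening"],3),"tilt",R[:2,2].round(4))
    print("shift",d.round(4),"turn",None if ax is None else round(-((ax-a+180)%360-180),2))
E
python3 - <<'E'
from h import *
print("tall stud",tri((393.6,194.4),(344.6,153.7)))
plan((.283,-.613,.42)); plan((.5115,.0653,.42),126); plan((.5115,.0653,.14),126)
E
```

```text
tall stud (array([ 0.52264237, -0.01339827,  0.12221232]), np.float64(0.0008552834935284496))
t 0.1 ax 24.74 tcp [ 0.2823 -0.6125  0.2381] F [ 0.17 -0.45  0.94] open 1.0 tilt [-0.0006  0.0021]
shift [ 0.0004  0.0004 -0.1819] turn None
t 0.1 ax 24.74 tcp [ 0.2823 -0.6125  0.2381] F [ 0.17 -0.45  0.94] open 1.0 tilt [-0.0006  0.0021]
shift [ 0.4918 -0.5201 -0.1807] turn -101.26
t 0.1 ax 24.74 tcp [ 0.2823 -0.6125  0.2381] F [ 0.17 -0.45  0.94] open 1.0 tilt [-0.0006  0.0021]
shift [ 0.4917 -0.5195  0.0993] turn -101.26
```

send_rows(
  steps=[
    [0,0,-0.05,0,1],
    [0,0,-0.1,0,1],
    [0,0,-0.15,-8,1],
    [0,0,-0.18,-16,1],
    [0.04,-0.04,-0.18,-24,1],
    [0.07,-0.075,-0.18,-32,1],
    [0.1,-0.11,-0.18,-40,1],
    [0.13,-0.145,-0.18,-48,1],
    [0.165,-0.18,-0.18,-56,1],
    [0.2,-0.21,-0.18,-64,1],
    [0.235,-0.245,-0.18,-72,1],
    [0.265,-0.28,-0.18,-80,1],
  ],
  squeeze=60,
)

```text
time: 1.3
eef_pos: [0.4063, -0.2457, 0.4187]
tcp_rot: [0.608, 0.794, 0.0, -0.0]
contact_force: [-0.2, -0.3, -0.1]
opening: 1.002
finger_force: 0.0
```

```bash
python3 - <<'E'
from h import *
plan((.5115,.0653,.42),126); plan((.5115,.0653,.14),126);print(ctrl.get_state()["qpos"])
E
```

```text
t 1.3 ax 105.07 tcp [ 0.4063 -0.2457  0.4187] F [-0.22 -0.32 -0.11] open 1.002 tilt [-0.0003  0.0007]
shift [ 0.2729  0.1824 -0.0011] turn -20.93
t 1.3 ax 105.07 tcp [ 0.4063 -0.2457  0.4187] F [-0.22 -0.32 -0.11] open 1.002 tilt [-0.0003  0.0007]
shift [0.2727 0.1825 0.2789] turn -20.93
[-7.58186028e-01 -2.47835353e-01  1.79965260e+00  3.68179230e-04
  1.59047404e+00 -1.02121924e+00]
```

send_rows(
  steps=[
    [0.04,0.03,0,-7,1],
    [0.08,0.055,0,-14,1],
    [0.12,0.08,0,-21,1],
    [0.16,0.107,0,-21,1],
    [0.2,0.134,0,-21,1],
    [0.24,0.16,0,-21,1],
    [0.273,0.182,0,-21,1],
    [0.273,0.182,0.05,-21,1],
    [0.273,0.182,0.1,-21,1],
    [0.273,0.182,0.15,-21,1],
    [0.273,0.182,0.2,-21,1],
    [0.273,0.182,0.25,-21,1],
  ],
)

```text
time: 2.5
eef_pos: [0.5119, 0.0627, 0.1672]
tcp_rot: [0.456, 0.89, -0.0, -0.0]
contact_force: [1.2, -0.4, -0.1]
opening: 0.996
finger_force: 0.0
```

```bash
python3 - <<'E'
from h import *
t=snap("top","t1");s=snap("scene","s1")
plan((.5115,.0653,.064),126)
A=cv2.resize(t[150:250,300:420],None,fx=4,fy=4,interpolation=cv2.INTER_CUBIC)
B=cv2.resize(s[100:230,270:390],None,fx=3,fy=3,interpolation=cv2.INTER_CUBIC)
o=np.zeros((400,840,3),np.uint8);o[:400,:480]=A;o[:390,480:840]=B;cv2.imwrite("pics/c3.png",o[:,:800])
E
```

```text
t 2.6 ax 125.74 tcp [0.5064 0.063  0.1607] F [-0.09  0.85 -1.61] open 1.003 tilt [-0.0179  0.0013]
shift [-0.0022  0.0069  0.0966] turn -0.26
```

View pics/c3.png

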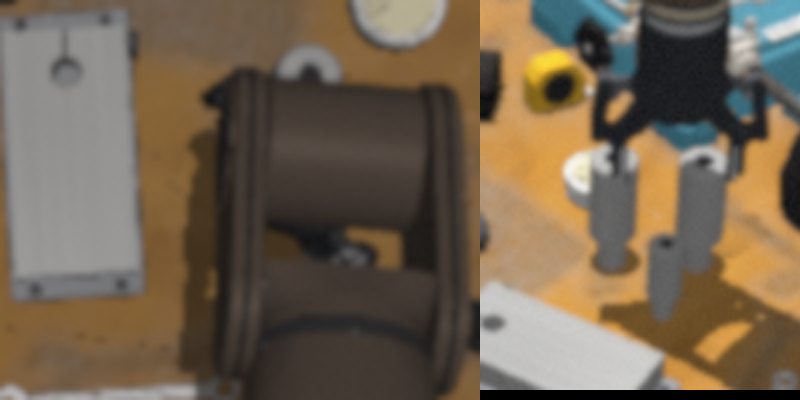

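The top view is covered by the arm. Scene shows the jaws straddling the line to the stud, whose top is at crop (662,243), with the tall studs behind. I'll let it settle.

send_rows(
  steps=[
    [0,0,0,0,1],
    [0,0,0,0,1],
    [0,0,0,0,1],
  ],
)

```text
time: 2.9
eef_pos: [0.5149, 0.0623, 0.1732]
tcp_rot: [0.456, 0.89, 0.001, 0.003]
contact_force: [-0.2, 0.4, 0.1]
opening: 0.998
finger_force: 0.0
```

```bash
python3 - <<'E'
from h import *
plan((.5115,.0653,.063),126)
E
```

```text
t 2.9 ax 125.74 tcp [0.5149 0.0623 0.1732] F [-0.19  0.42  0.07] open 0.998 tilt [ 0.0067 -0.0005]
shift [ 0.0048 -0.0016  0.1101] turn -0.26
```

send_rows(
  steps=[
    [0.004,-0.001,0.02,0,1],
    [0.005,-0.002,0.04,0,1],
    [0.005,-0.002,0.06,0,1],
    [0.005,-0.002,0.08,0,1],
    [0.005,-0.002,0.095,0,1],
    [0.005,-0.002,0.105,0,1],
    [0.005,-0.002,0.11,0,1],
    [0.005,-0.002,0.11,0,1],
    [0.005,-0.002,0.11,0,1],
  ],
)

```text
time: 3.8
eef_pos: [0.5089, 0.0653, 0.0604]
tcp_rot: [0.456, 0.89, 0.0, 0.001]
contact_force: [0.7, -0.8, -0.9]
opening: 0.999
finger_force: 0.0
```

```bash
python3 - <<'E'
from h import *
s=snap("scene","s2")
plan((.5115,.0653,.063),126)
cv2.imwrite("pics/c4.png",cv2.resize(s[100:230,270:390],None,fx=4,fy=4,interpolation=cv2.INTER_CUBIC))
E
```

```text
t 3.85 ax 125.74 tcp [0.5089 0.0654 0.0605] F [-0.76  0.14  0.23] open 1.001 tilt [ 0.0021 -0.0001]
shift [-0.0016  0.0021 -0.0025] turn -0.26
```

View pics/c4.png

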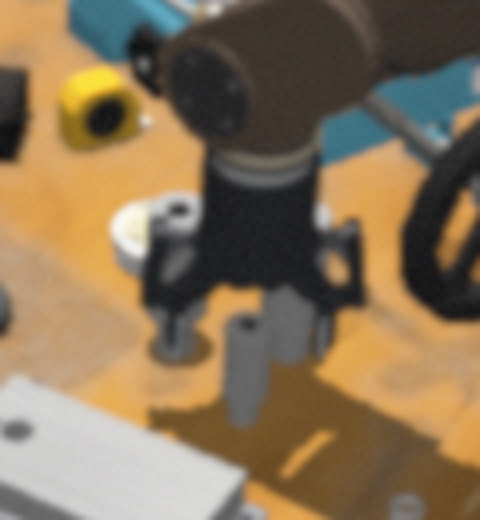

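Scene crop: the fingertips at (172,350) and (325,345) straddle the stud at (243,360). I'll close on it.

send_rows(
  steps=[
    [-0.001,0.002,-0.002,0,0.2],
    [-0.001,0.002,-0.002,0,-0.3],
    [-0.001,0.002,-0.002,0,-1],
    [-0.001,0.002,-0.002,0,-1],
    [-0.001,0.002,-0.002,0,-1],
    [-0.001,0.002,-0.002,0,-1],
    [-0.001,0.002,-0.002,0,-1],
    [-0.001,0.002,-0.002,0,-1],
  ],
  squeeze=80,
)

```text
time: 4.65
eef_pos: [0.5106, 0.0657, 0.0618]
tcp_rot: [0.456, 0.89, 0.0, 0.0]
contact_force: [-1.0, 0.3, 5.5]
opening: 0.352
finger_force: 79.0
```

```bash
python3 - <<'E'
from h import *
plan((.5115,.0653,.063),126);print(ctrl.get_state()["finger_force"])
E
```

```text
t 4.65 ax 125.74 tcp [0.5106 0.0657 0.0618] F [-1.    0.33  5.55] open 0.352 tilt [ 0.0006 -0.0001]
shift [-0.0009  0.0005 -0.0012] turn -0.26
78.96931027964456
```

```bash
python3 - <<'E'
from h import *
plan((.6026,.1987,.118+.01),126)
E
```

```text
t 4.65 ax 125.74 tcp [0.5106 0.0657 0.0618] F [-1.    0.33  5.55] open 0.352 tilt [ 0.0006 -0.0001]
shift [ 0.0541  0.1524 -0.0661] turn -0.26
```

send_rows(
  steps=[
    [0,0,-0.02,0,-1],
    [0,0,-0.05,0,-1],
    [0,0,-0.07,0,-1],
    [0,0,-0.07,0,-1],
  ],
)

```text
time: 5.05
eef_pos: [0.5111, 0.0657, 0.1324]
tcp_rot: [0.456, 0.89, 0.001, 0.002]
contact_force: [-0.1, -0.0, -4.4]
opening: 0.349
finger_force: 80.4
```

```bash
python3 - <<'E'
from h import *
plan((.6026,.1987,.128),126)
E
```

```text
t 5.05 ax 125.74 tcp [0.5111 0.0657 0.1324] F [-0.08 -0.03 -4.38] open 0.349 tilt [ 0.0035 -0.0002]
shift [0.0545 0.1519 0.0047] turn -0.26
```

Force −4.4 N: the stud is held. Move over the bore.

send_rows(
  steps=[
    [0.007,0.02,0,0,-1],
    [0.018,0.05,0,0,-1],
    [0.029,0.08,0,0,-1],
    [0.04,0.11,0,0,-1],
    [0.05,0.138,0,0,-1],
    [0.0535,0.149,0,0,-1],
    [0.0545,0.152,0.002,0,-1],
    [0.0545,0.152,0.004,0,-1],
    [0.0545,0.152,0.004,0,-1],
    [0.0545,0.152,0.004,0,-1],
    [0.0545,0.152,0.004,0,-1],
    [0.0545,0.152,0.004,0,-1],
  ],
)

```text
time: 6.25
eef_pos: [0.6018, 0.1983, 0.1277]
tcp_rot: [0.456, 0.89, 0.0, 0.0]
contact_force: [-0.4, -0.5, -5.5]
opening: 0.35
finger_force: 80.8
```

```bash
python3 - <<'E'
from h import *
s=snap("scene","s3")
plan((.6026,.1987,.128),126)
cv2.imwrite("pics/c5.png",cv2.resize(s[120:250,220:340],None,fx=4.5,fy=4.5,interpolation=cv2.INTER_CUBIC))
E
```

```text
t 6.3 ax 125.71 tcp [0.6018 0.1984 0.1277] F [-1.04 -0.15 -5.43] open 0.345 tilt [0.0005 0.0001]
shift [-0.0002  0.0008 -0.0003] turn -0.29
```

View pics/c5.png

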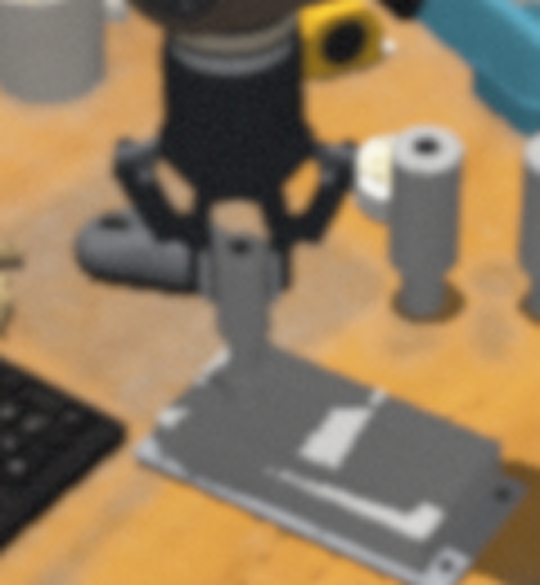

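Scene crop: the spigot foot at (247,365) sits just above the bore, which was at about (242,394) at plate height. That fits a foot 26 mm up. Lower gently, watching the force.

send_rows(
  steps=[
    [0,0.001,0.008,0,-1],
    [0,0.001,0.015,0,-1],
    [0,0.001,0.02,0,-1],
    [0,0.001,0.023,0,-1],
    [0,0.001,0.025,0,-1],
    [0,0.001,0.027,0,-1],
    [0,0.001,0.029,0,-1],
    [0,0.001,0.029,0,-1],
  ],
)

```text
time: 7.1
eef_pos: [0.6029, 0.1991, 0.0984]
tcp_rot: [0.456, 0.89, 0.0, 0.0]
contact_force: [0.5, 0.2, -6.1]
opening: 0.349
finger_force: 80.8
```

```bash
python3 - <<'E'
from h import *
plan((.6025,.199,.0748),126); print(ctrl.get_state()["wrist_torque"])
E
```

```text
t 7.1 ax 125.74 tcp [0.6029 0.1991 0.0984] F [ 0.54  0.2  -6.09] open 0.349 tilt [ 0.0008 -0.0004]
shift [ 0.0001 -0.0004  0.0236] turn -0.26
[-0.17777051 -0.11749331 -0.02202991]
```

No contact 3 mm below plate level, so it is entering the bore. Continue.

send_rows(
  steps=[
    [0,0,0.004,0,-1],
    [0,0,0.008,0,-1],
    [0,0,0.012,0,-1],
    [0,0,0.016,0,-1],
    [0,0,0.019,0,-1],
    [0,0,0.021,0,-1],
    [0,0,0.022,0,-1],
    [0,0,0.022,0,-1],
  ],
)

```text
time: 7.9
eef_pos: [0.6028, 0.1992, 0.0762]
tcp_rot: [0.456, 0.89, 0.0, 0.0]
contact_force: [1.8, -2.8, -5.9]
opening: 0.348
finger_force: 80.7
```

```bash
python3 - <<'E'
from h import *
plan((.6025,.199,.0748),126); print(ctrl.get_state()["wrist_torque"])
E
```

```text
t 7.9 ax 125.74 tcp [0.6028 0.1992 0.0762] F [ 1.75 -2.84 -5.86] open 0.348 tilt [ 0.0006 -0.0002]
shift [ 0.     -0.0004  0.0014] turn -0.26
[-0.44684832 -0.45136498 -0.02216937]
```

send_rows(
  steps=[
    [0,0,0.0007,0,-1],
    [0,0,0.0014,0,-1],
    [0,0,0.0018,0,-1],
    [0,0,0.0018,0,-1],
  ],
)

```text
time: 8.3
eef_pos: [0.6029, 0.1992, 0.075]
tcp_rot: [0.456, 0.89, 0.0, 0.0]
contact_force: [1.9, -4.7, -2.1]
opening: 0.351
finger_force: 81.1
```

send_rows(
  steps=[
    [0,0,0,0,-0.2],
    [0,0,0,0,0],
    [0,0,0,0,0.3],
    [0,0,0,0,0.6],
    [0,0,0,0,0.6],
    [0,0,0,0,0.6],
    [0,0,0,0,0.6],
  ],
)

```text
time: 9.0
eef_pos: [0.6025, 0.1994, 0.0745]
tcp_rot: [0.456, 0.89, 0.0, -0.0]
contact_force: [-1.1, -0.0, 0.2]
opening: 0.799
finger_force: 0.0
```

```bash
python3 - <<'E'
from h import *
plan((.6025,.199,.0748),126); print(ctrl.get_state()["finger_force"])
plan((.6025,.199,.25),180)
E
```

```text
t 9.0 ax 125.74 tcp [0.6025 0.1994 0.0745] F [-1.14 -0.02  0.22] open 0.799 tilt [-0.0001  0.0001]
shift [-0.0003 -0.0003 -0.0003] turn -0.26
0.0
t 9.0 ax 125.74 tcp [0.6025 0.1994 0.0745] F [-1.14 -0.02  0.22] open 0.799 tilt [-0.0001  0.0001]
shift [-0.0003 -0.0003 -0.1755] turn -54.26
```

send_rows(
  steps=[
    [0,0,-0.01,0,0.6],
    [0,0,-0.03,0,0.6],
    [0,0,-0.06,0,0.6],
    [0,0,-0.1,-8,0.6],
    [0,0,-0.125,-16,0.6],
    [0,0,-0.125,-24,0.6],
    [0,0,-0.125,-32,0.6],
    [0,0,-0.125,-40,0.6],
    [0,0,-0.125,-48,0.6],
    [0,0,-0.125,-54,0.6],
    [0,0,-0.125,-54,0.6],
  ],
)

```text
time: 10.1
eef_pos: [0.6027, 0.1994, 0.2004]
tcp_rot: [0.002, 1.0, 0.0, 0.0]
contact_force: [0.7, 0.2, 0.3]
opening: 0.803
finger_force: 0.0
```

```bash
python3 - <<'E'
from h import *
s=snap("scene","s4");t=snap("top","t4")
A=cv2.resize(s[160:320,225:345],None,fx=3.5,fy=3.5,interpolation=cv2.INTER_CUBIC)
B=cv2.resize(t[188:248,220:264],None,fx=8,fy=8,interpolation=cv2.INTER_CUBIC)
o=np.zeros((560,780,3),np.uint8);o[:A.shape[0],:A.shape[1]]=A;o[:B.shape[0],425:425+B.shape[1]]=B
cv2.imwrite("pics/c6.png",o)
E
```

```text
(no output)
```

View pics/c6.png

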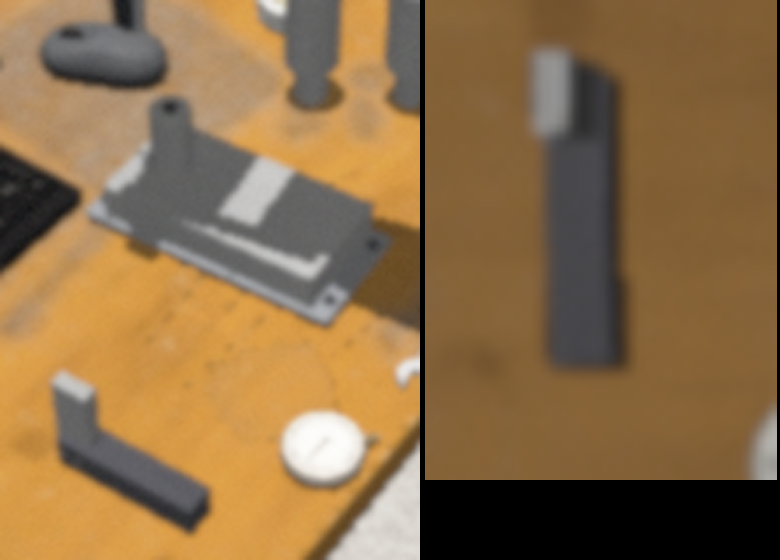

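Scene crop shows the stud standing home in the bore with its top at (171,105). The top crop shows the square's blade top at (128,92), and the stock's left edge from (122,150) to (125,355), with the tail at row 365.

```bash
python3 - <<'E'
from h import *
f=lambda x,y,z: onz("top",220+(x+.5)/8-.5,188+(y+.5)/8-.5,z)
a,b,bl,ta=f(122,150,.026),f(125,355,.026),f(128,92,.075),f(158,364,.026)
print(a,b,"yaw",np.degrees(np.arctan2(*(a-b)[1::-1])),"blade",bl,"tail",ta,np.linalg.norm((bl-ta)[:2]),"yaw2",np.degrees(np.arctan2(*(bl-ta)[1::-1])))
g=lambda x,y,z: onz("scene",225+(x+.5)/3.5-.5,160+(y+.5)/3.5-.5,z)
bl2,t2=g(76,386,.075),g(197,499,.026); print("scene blade",bl2,"tail",t2,np.linalg.norm((bl2-t2)[:2]),np.degrees(np.arctan2(*(bl2-t2)[1::-1])))
# stud/plate direction: block corners in scene-free way
t=cv2.imread("pics/t0.png")
from h import blob
k=blob(t,(298,150,338,225),130,smax=70)
L=[];
for sgn in(-1,1):
    P=[]
    for v in np.arange(160,213,1.):
        r=k[np.abs(k[:,1]-v)<.3]
        P.append(onz("top",(r[:,0].min() if sgn<0 else r[:,0].max()),v,.04)[:2])
    P=np.array(P); q=np.polyfit(P[:,0],P[:,1],1); print("edge",q,np.degrees(np.arctan(q[0])), np.polyval(q,.55))
s=g(171,105,.1);print("stud top scene",s)
E
```

```text
[0.48960192 0.43349273 0.026     ] [0.41502581 0.43048671 0.026     ] yaw 2.308228237329355 blade [0.50782191 0.42267511 0.075     ] tail [0.4119011 0.4184433 0.026    ] 0.09601411343584661 yaw2 2.5261215787254123
scene blade [0.50446296 0.42420607 0.075     ] tail [0.41033214 0.42142392 0.026     ] 0.09417192739482398 1.692948058253731
edge [0.06426841 0.20318245] 3.67725110763718 0.2385300701175594
edge [0.07213833 0.1104484 ] 4.126074657055271 0.1501244850505687
stud top scene [0.60382443 0.19624086 0.1       ]
```

```bash
python3 - <<'E'
from h import *
g=onz("scene",317.5,288,.015);print("gauge",g)
plan((.4435,.4218,.2),182.2)
E
```

```text
gauge [0.37045542 0.33376911 0.015     ]
t 10.2 ax 179.61 tcp [0.6026 0.1994 0.2001] F [ 0.78 -0.48 -1.06] open 0.801 tilt [0.0006 0.0001]
shift [0.1607 0.2213 0.    ] turn -2.59
```

send_rows(
  steps=[
    [0.012,0.016,0,-2.6,0.3],
    [0.036,0.05,0,-2.6,0.3],
    [0.06,0.083,0,-2.6,0.3],
    [0.085,0.117,0,-2.6,0.3],
    [0.11,0.15,0,-2.6,0.3],
    [0.133,0.184,0,-2.6,0.3],
    [0.15,0.207,0,-2.6,0.3],
    [0.158,0.218,0.02,-2.6,0.3],
    [0.16,0.221,0.05,-2.6,0.3],
    [0.16,0.221,0.08,-2.6,0.3],
    [0.16,0.221,0.1,-2.6,0.3],
    [0.16,0.221,0.1,-2.6,0.3],
  ],
)

```text
time: 11.4
eef_pos: [0.4402, 0.4202, 0.0957]
tcp_rot: [-0.021, 1.0, -0.002, -0.003]
contact_force: [-0.2, 0.6, 0.3]
opening: 0.65
finger_force: 0.0
```

send_rows(
  steps=[
    [0,0,0,0,0.3],
    [0,0,0,0,0.3],
    [0,0,0,0,0.3],
    [0,0,0,0,0.3],
  ],
)

```text
time: 11.8
eef_pos: [0.4443, 0.4215, 0.101]
tcp_rot: [-0.02, 1.0, 0.001, 0.001]
contact_force: [0.0, 0.2, 0.0]
opening: 0.65
finger_force: 0.0
```

```bash
python3 - <<'E'
from h import *
plan((.4435,.4218,.011),182.2)
s=snap("scene","s5")
cv2.imwrite("pics/c7.png",cv2.resize(s[190:330,200:340],None,fx=4,fy=4,interpolation=cv2.INTER_CUBIC))
E
```

```text
t 11.8 ax -177.67 tcp [0.4443 0.4215 0.101 ] F [0.04 0.24 0.01] open 0.65 tilt [0.002  0.0014]
shift [0.0009 0.0002 0.09  ] turn 0.13
```

View pics/c7.png

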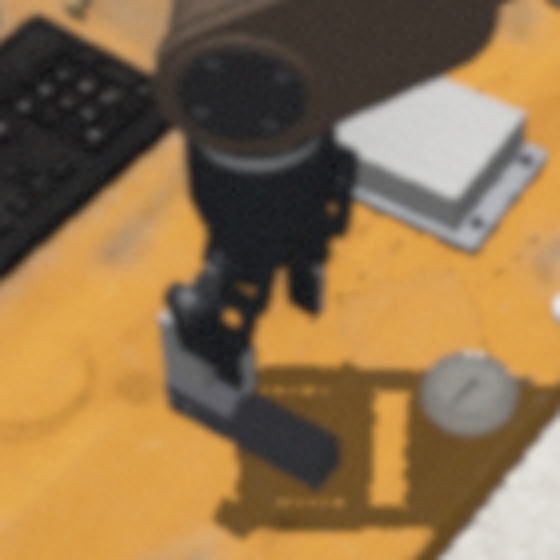

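Scene crop: the jaws straddle the stock, near finger tip (230,370) and far finger tip (307,300). The blade is ahead at (180,350) and the gauge is clear at (470,395). Descend.

send_rows(
  steps=[
    [0.001,0,0.015,0,0.3],
    [0.001,0,0.035,0,0.3],
    [0.001,0,0.055,0,0.3],
    [0.001,0,0.07,0,0.3],
    [0.001,0,0.08,0,0.3],
    [0.001,0,0.087,0,0.3],
    [0.001,0,0.09,0,0.3],
    [0.001,0,0.09,0,0.3],
    [0.001,0,0.09,0,0.3],
    [0.001,0,0.09,0,0.3],
  ],
)

```text
time: 12.85
eef_pos: [0.4431, 0.4214, 0.0104]
tcp_rot: [-0.02, 1.0, 0.0, 0.001]
contact_force: [-0.5, 0.1, 0.5]
opening: 0.649
finger_force: 0.0
```

send_rows(
  steps=[
    [0,0,0,0,0],
    [0,0,0,0,-0.3],
    [0,0,0,0,-0.6],
    [0,0,0,0,-1],
    [0,0,0,0,-1],
    [0,0,0,0,-1],
    [0,0,0,0,-1],
    [0,0,0,0,-1],
  ],
  squeeze=100,
)

```text
time: 13.65
eef_pos: [0.4428, 0.4211, 0.0102]
tcp_rot: [-0.02, 1.0, 0.0, 0.0]
contact_force: [-2.0, -0.4, 5.5]
opening: 0.258
finger_force: 99.9
```

```bash
python3 - <<'E'
from h import *
plan((.4435,.4218,.011),182.2); print(ctrl.get_state()["wrist_torque"])
E
```

```text
t 13.65 ax -177.66 tcp [0.4428 0.4211 0.0102] F [-1.95 -0.42  5.52] open 0.258 tilt [0.0001 0.    ]
shift [-0.0008  0.0006 -0.0008] turn 0.14
[-0.26740173  0.18500103 -0.00578252]
```

send_rows(
  steps=[
    [0,0,-0.015,0,-1],
    [0,0,-0.04,0,-1],
    [0,0,-0.07,0,-1],
    [0,0,-0.095,0,-1],
    [0,0,-0.1,0,-1],
    [0,0,-0.1,0,-1],
    [0,0,-0.1,0,-1],
    [0,0,-0.1,0,-1],
  ],
)

```text
time: 14.45
eef_pos: [0.441, 0.42, 0.1067]
tcp_rot: [-0.02, 1.0, -0.001, -0.002]
contact_force: [-0.4, 0.3, -7.0]
opening: 0.258
finger_force: 99.1
```

```bash
python3 - <<'E'
from h import *
plan((.4978,.192,.11),184); print(ctrl.get_state()["wrist_torque"])
E
```

```text
t 14.45 ax -177.67 tcp [0.441  0.42   0.1067] F [-0.36  0.26 -6.98] open 0.258 tilt [-0.0043 -0.0028]
shift [-0.0474 -0.2301 -0.0029] turn -1.67
[-0.03709225  0.21185935 -0.01580427]
```

send_rows(
  steps=[
    [-0.003,-0.015,0,-0.5,-1],
    [-0.009,-0.045,0,-1.7,-1],
    [-0.016,-0.08,0,-1.7,-1],
    [-0.023,-0.115,0,-1.7,-1],
    [-0.03,-0.15,0,-1.7,-1],
    [-0.037,-0.185,0,-1.7,-1],
    [-0.042,-0.212,0,-1.7,-1],
    [-0.045,-0.227,0,-1.7,-1],
    [-0.0455,-0.231,0,-1.7,-1],
    [-0.0455,-0.231,0,-1.7,-1],
    [-0.0455,-0.231,0,-1.7,-1],
    [-0.0455,-0.231,0,-1.7,-1],
  ],
)

```text
time: 15.65
eef_pos: [0.4971, 0.1932, 0.1094]
tcp_rot: [-0.036, 0.999, 0.0, -0.0]
contact_force: [0.5, -0.7, -5.9]
opening: 0.258
finger_force: 99.1
```

```bash
python3 - <<'E'
from h import *
plan((.4978,.192,.06),184); print(ctrl.get_state()["wrist_torque"])
s=snap("scene","s6")
cv2.imwrite("pics/c8.png",cv2.resize(s[120:260,210:350],None,fx=4,fy=4,interpolation=cv2.INTER_CUBIC))
E
```

```text
t 15.65 ax -175.87 tcp [0.4971 0.1932 0.1094] F [ 0.49 -0.68 -5.93] open 0.258 tilt [-0.0003  0.0003]
shift [-0.0006 -0.0012  0.0494] turn 0.13
[ 0.08232931  0.17794065 -0.02064197]
```

View pics/c8.png

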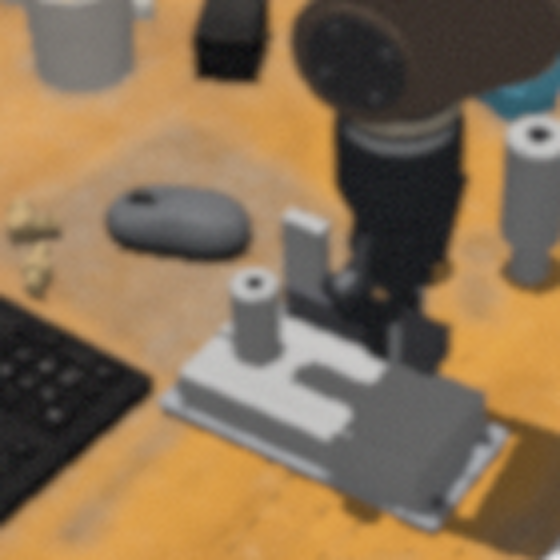

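The square hangs above the plate: blade top at crop (307,219), stud top at (256,284), gap visible. I'll check stud versus blade in the image, then lower.

```bash
python3 - <<'E'
from h import *
g=lambda x,y,z: onz("scene",210+(x+.5)/4-.5,120+(y+.5)/4-.5,z)
s,b=g(256,284,.1)[:2],g(307,219,.174)[:2]
u=np.array([np.cos(np.radians(4.1)),np.sin(np.radians(4.1))]);n=np.array([-u[1],u[0]])
print("stud",s,"blade ctr",b,"ahead",(s-b)@u,"side",(s-b)@n)
t=np.array([.6025,.1993]);e=np.array([.4971,.1932]);print((t-e)@u,(t-e)@n, (b-e)@u,(b-e)@n)
E
```

```text
stud [0.60125252 0.1990252 ] blade ctr [0.56004445 0.19801952] ahead 0.04117451510327194 side -0.0019431676583090407
0.10556639293135094 -0.001451441856786346 0.06312794123008335 0.0003068198137972299
```

send_rows(
  steps=[
    [-0.001,-0.001,0.01,0,-1],
    [-0.001,-0.001,0.025,0,-1],
    [-0.001,-0.001,0.04,0,-1],
    [-0.001,-0.001,0.048,0,-1],
    [-0.001,-0.001,0.053,0,-1],
    [-0.001,-0.001,0.055,0,-1],
    [-0.001,-0.001,0.055,0,-1],
    [-0.001,-0.001,0.055,0,-1],
  ],
)

```text
time: 16.5
eef_pos: [0.4991, 0.1912, 0.0551]
tcp_rot: [-0.035, 0.999, 0.0, 0.001]
contact_force: [-0.6, -0.2, -6.0]
opening: 0.258
finger_force: 99.1
```

send_rows(
  steps=[
    [0,0,0.002,0,-1],
    [0,0,0.004,0,-1],
    [0,0,0.005,0,-1],
    [0,0,0.0055,0,-1],
    [0,0,0.0055,0,-1],
    [0,0,0.0055,0,-1],
  ],
)

```text
time: 17.1
eef_pos: [0.4988, 0.1912, 0.0502]
tcp_rot: [-0.035, 0.999, -0.0, 0.0]
contact_force: [-5.7, -1.8, 4.0]
opening: 0.259
finger_force: 100.5
```

send_rows(
  steps=[
    [-0.001,0,0,0,-1],
    [-0.002,0,0,0,-1],
    [-0.003,0,0,0,-1],
    [-0.004,0,0,0,-1],
    [-0.005,0,0,0,-1],
    [-0.006,0,0,0,-1],
    [-0.007,0,0,0,-1],
    [-0.007,0,0,0,-1],
  ],
)

```text
time: 17.9
eef_pos: [0.5057, 0.192, 0.0502]
tcp_rot: [-0.035, 0.999, 0.0, -0.0]
contact_force: [-4.6, 0.2, 4.6]
opening: 0.263
finger_force: 100.6
```

```bash
python3 - <<'E'
from h import *
plan((.51,.192,.0502),184.1); print(ctrl.get_state()["wrist_torque"])
E
```

```text
t 17.9 ax -175.95 tcp [0.5057 0.192  0.0502] F [-4.55  0.24  4.56] open 0.263 tilt [-0.      0.0003]
shift [-0.0043 -0.0003 -0.    ] turn -0.05
[-0.06821996  0.84540728  0.00979869]
```

send_rows(
  steps=[
    [-0.0007,0,0,0,-1],
    [-0.0014,0,0,0,-1],
    [-0.002,0,0,0,-1],
    [-0.0025,0,0,0,-1],
    [-0.003,0,0,0,-1],
    [-0.003,0,0,0,-1],
  ],
)

```text
time: 18.5
eef_pos: [0.5085, 0.1922, 0.0502]
tcp_rot: [-0.035, 0.999, 0.0, -0.0]
contact_force: [-6.2, -0.4, 4.5]
opening: 0.257
finger_force: 100.7
```

send_rows(
  steps=[
    [-0.0005,0,0,0,-1],
    [-0.001,0,0,0,-1],
    [-0.0015,0,0,0,-1],
    [-0.0015,0,0,0,-1],
  ],
)

```text
time: 18.9
eef_pos: [0.5098, 0.1923, 0.0502]
tcp_rot: [-0.035, 0.999, 0.0, -0.001]
contact_force: [-6.8, -0.7, 4.4]
opening: 0.258
finger_force: 100.7
```

send_rows(
  steps=[
    [-0.0005,0,0,0,-1],
    [-0.001,0,0,0,-1],
    [-0.001,0,0,0,-1],
    [-0.001,0,0,0,-1],
  ],
)

```text
time: 19.3
eef_pos: [0.5101, 0.1923, 0.0502]
tcp_rot: [-0.035, 0.999, 0.0, -0.001]
contact_force: [-9.0, -0.6, 6.5]
opening: 0.259
finger_force: 101.0
```

```bash
python3 - <<'E'
from h import *
plan((.51,.192,.0502),184.1); print(ctrl.get_state()["wrist_torque"])
s=snap("scene","s7")
cv2.imwrite("pics/c9.png",cv2.resize(s[150:240,240:340],None,fx=6,fy=6,interpolation=cv2.INTER_CUBIC))
E
```

```text
t 19.3 ax -175.94 tcp [0.5101 0.1923 0.0502] F [-8.99 -0.61  6.53] open 0.259 tilt [-0.0028 -0.0001]
shift [ 0.0002 -0.0003 -0.    ] turn -0.04
[-0.10743587  1.2073765  -0.05587282]
```

View pics/c9.png

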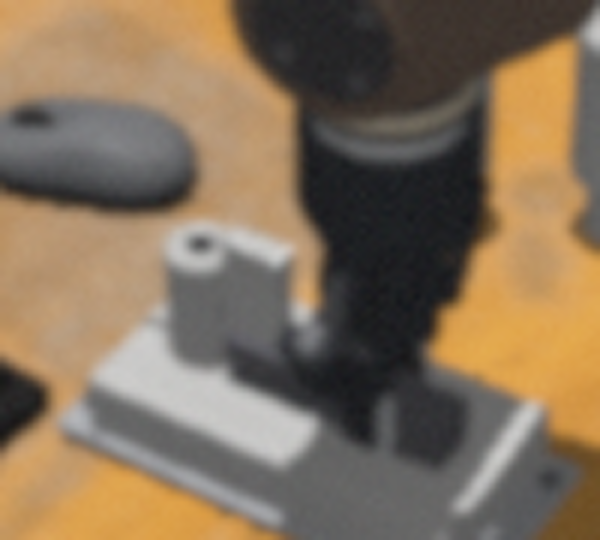

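The blade edge touches the stud with no visible gap (crop (232,290)), and the stud stands upright. The arm stalled at x=0.510 with rising force, so I'll add a bit more push and press.

send_rows(
  steps=[
    [-0.0005,0,0.0002,0,-1],
    [-0.001,0,0.0003,0,-1],
    [-0.001,0,0.0003,0,-1],
    [-0.001,0,0.0003,0,-1],
    [-0.001,0,0.0003,0,-1],
    [-0.001,0,0.0003,0,-1],
  ],
)

```text
time: 19.95
eef_pos: [0.5104, 0.1923, 0.0502]
tcp_rot: [-0.035, 0.999, -0.0, -0.003]
contact_force: [-13.0, -1.7, 10.3]
opening: 0.256
finger_force: 101.6
```

```bash
python3 - <<'E'
from h import *
plan((.51,.192,.0502),184.1); s=ctrl.get_state();print(s["wrist_torque"],s["finger_force"])
E
```

```text
t 19.95 ax -175.94 tcp [0.5104 0.1923 0.0502] F [-13.03  -1.65  10.32] open 0.256 tilt [-0.005  -0.0004]
shift [ 0.0004 -0.0003 -0.    ] turn -0.04
[-0.17348888  1.61784342 -0.00938955] 101.57309532165527
```

send_rows(
  steps=[
    [0,0,0,0,-1],
    [0,0,0,0,-1],
    [0,0,0,0,-1],
    [0,0,0,0,-1],
    [0,0,0,0,-1],
  ],
)

```text
time: 20.45
eef_pos: [0.5104, 0.1923, 0.0502]
tcp_rot: [-0.035, 0.999, -0.0, -0.003]
contact_force: [-12.1, -1.9, 10.7]
opening: 0.262
finger_force: 101.6
```

```bash
python3 - <<'E'
from h import *
plan((.51,.192,.0502),184.1); s=ctrl.get_state(); print(s["finger_force"])
if s["contact_force"][0]<-9 and s["contact_force"][2]>3: print(ctrl.sign_off())
E
```

```text
t 20.45 ax -175.94 tcp [0.5104 0.1923 0.0502] F [-12.1   -1.88  10.66] open 0.262 tilt [-0.005  -0.0004]
shift [ 0.0004 -0.0003 -0.    ] turn -0.04
101.57201170921326
the job is handed in; nothing more can be done
None
```

The job is handed in, with no verdict returned: the stud is home in the bore and released, and the gripped square is held pressed against plate and stud (steady wrist force about 12 N forward, 11 N down).

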